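# Take the bayonet lid off the blue-lidded glaze tub

### The job

Open the glaze tub with the blue lid so that it can be refilled: turn its lid anticlockwise (seen from above) until the lugs come to the slots in the rim, lift it off, and lay it gently, flat and handle up, in the middle of the round plaster bat. Leave the yellow-lidded tub closed.

Things in the scene. Friction and masses are not known exactly. Their poses are not given: they have to be found in the camera images.
- blue_tub: White tub with grey rim, fixed, 120 mm wide, 90 mm high, under the blue lid. Origin: centre of underside, z up. The rim lip (inner radius 47 mm, 86-90 mm up) has two slots, at the tub's +x and -x sides, each 48 degrees wide, a red stripe below each on the outer wall. A stop under the lip just anticlockwise of each slot ends the turn with the lid's x axis about 14 degrees past the tub's x axis.
- blue_lid: Loose blue lid, 0.1-0.25 kg: disc 90 mm wide, 15 mm thick, two 14 mm lugs reaching 53.5 mm out at its +x and -x. Origin: centre of its underside, z up. Shut, it lies loosely on a ledge 76 mm above the table, lugs under the lip (4 mm play), its x axis 40-75 degrees clockwise of the tub's x axis. Turns easily; lifts free when its x axis is within about 12 degrees of the tub's.
- blue_lid_handle (a point): Point on the blue lid's axis at mid-height of its straight blue bar handle, 34 mm above the lid's underside; axes as the lid's. The bar is 64 mm long along the lid's x (in line with the lugs), 16 mm thick along its y, and stands 38 mm above the disc: 15 to 53 mm above the underside.
- yellow_lid: The same kind of lid in yellow, on a second, equal tub: leave it shut. Origin at the centre of the underside of the disc.
- plaster_bat: Round off-white plaster slab, 170 mm across and 30 mm thick, fixed on the table. Origin at the centre of its underside; its flat top is 30 mm above the origin.

How it is judged:
On the way, in this order (a step that is already met when the one before it is completed fails the run):
1. the blue lid is turned, still in the tub, until its lugs stand at the slots (angle between the x axis of blue_lid and the x axis of blue_tub, either way round below 0.36 rad and z of blue_lid in the frame of blue_tub below 0.09 m and horizontal distance between blue_lid and blue_tub below 0.01 m), for 0.05 s.
2. the blue lid is lifted clear of the tub (z of blue_lid in the frame of blue_tub above 0.1 m), for 0.1 s.
At the end, for the whole second after the job is handed in: The blue lid lies at rest, handle up and flat (within 6 degrees) on top of the plaster bat, its centre within 40 mm of the bat's centre (horizontal distance between blue_lid and plaster_bat below 0.04 m and z of blue_lid in the frame of plaster_bat between 0.026 and 0.036 m and angle between blue_lid's own z axis and vertical below 0.1 rad and linear speed of blue_lid below 0.02 m/s); the robot touches nothing.
It fails at once if the yellow lid is taken out of its tub (moved more than 20 mm) (distance of yellow_lid from where it was at the start of the episode above 0.02 m).
It fails at once if the blue lid is dropped or slammed on the bat (more than 60 N) (contact force between blue_lid and plaster_bat above 60 N).
It also fails if it takes over 42 s, if anything falls off the work surface, if the arm or the gripper's body presses on something with over 40 N, if the wrist force passes 120 N, or if a joint passes its speed limit or range.

### The arm

A 7-joint arm with a two-finger parallel gripper is mounted at the origin on a cart in front of the work surface, level with it; the furniture and walls round the work are solid. World frame = base frame: x ahead of the robot, y to its left, z up, the work surface at z = 0. Lengths are in m, angles in rad, forces in N, time in s.
With the tool pointing down it reaches from about 0.35 to 0.9 m from the base axis. Payload 8.1 kg.
Tool frame: the origin (TCP) lies midway between the tips of the shut fingers; the grasp point (between the pads) lies 19 mm behind it; z points along the fingers, y is the line along which they close (so a half turn about z gives the same grasp; the last joint's range is limited). The gripper opens to 92 mm and grips with 3 to 60 N. Pads are 19 mm wide; open, the fingers measure 130 mm over their backs; the gripper's body (75 mm by 190 mm) begins 47 mm behind the grasp point.
Start: joints at [-0.103, 0.434, 0.025, 1.573, -0.012, 1.134, -0.075], TCP at [0.625, -0, 0.227] pointing down, gripper open.
Joint ranges: [-2.62, 2.62], [-0.44, 2.09], [-1.27, 1.32], [0.08, 2.57], [-1.32, 4.46], [0.12, 2], [-2.74, 2.74]. Speed limits (rad/s): [2.22, 2.22, 3.01, 3.01, 3.14, 3.14, 3.14].

### API

Orientations are given as a rotation vector (axis times angle).
In Python, from cell import arm gives the robot as it stands.
- The arm moves only by the tool send_rows, never from a script. Its argument "increments" is a list of rows, each a list of 3 entries, a list of its own where there are three numbers: the finger opening in cm, from 0 to 9.18, then the shift along the tool's x, y, z in cm, then the turn, a rotation vector about the tool's x, y, z in rad. A call has 1 to 5 rows; each row shifts and turns the commanded pose from where the row before left it, along the tool's axes as they then stand; what a row does not reach is not made up. A row lasts 1/10 s, in which the tool goes at most 50 mm and 8.59 degrees, less where a joint would pass 70% of its speed; a pose out of reach is approached as far as the arm can. A call is refused whole if a number of a shift passes 5 or a number of a turn 0.15, either way. A call with a gripper value outside its range is refused whole. The fingers move at their own pace and stop on an object; "force" is the grip in N (left out, the last holds). Time passes only in rows, so rows that do not move let the fingers close. It gives the time, the measured TCP pose, the force, the opening and the grip force at its end, in the units of the state.
- arm.observe(): the state, without advancing time (a new reading comes with each control period).
- arm.get_image(name): name is "scene" or "side" or "wrist"; returns the picture (420x560x3 uint8, red, green, blue); there is no depth.
- arm.camera_params(name): a dict with "camera_matrix" (3x3 intrinsics, pixels), "R" (3x3) and "t" (3): a world point X has camera coordinates R X + t. Camera axes: x right, y down, z forward; pixel columns grow to the right and rows downward; lengths in m; the calibration is good to about 2 mm. A picture is of the moment at which its call begins: read the wrist's pose just before it. camera_params takes no time and is no camera call; for the wrist camera it gives the pose at the moment of the call.
- arm.sign_off(): hands the job in; it is judged then, once.
The state is a dict: "clock": time; "joints": joint angles; "dq": joint speeds; "joint_efforts": joint torques, N m; "position": TCP position; "ee_rot": TCP orientation; "force": force on the tool from outside, world axes, zero at the start; "ft_torque": the same for the moment, N m; "width": opening from 0.0 (shut) to 1.0 (fully open); "gripper_force": force on a finger pad.
Only numpy, scipy, OpenCV 4.12 (cv2) and the standard library are available. Lean on these libraries where they do the work, as an engineer would, in place of code of your own. Each camera call takes 0.05 s, during which the arm holds its last target. There are 200 camera calls.

## Working session

There is one attempt and no reset: what is moved stays moved. The work goes in short steps, Python scripts to look and compute and a tool call to move; the robot and the scene stay as the last step left them, time stands still between calls to the robot, and variables do not carry over. Pictures are saved under pics/ and viewed, at most 10 in all, crops included, and the job is handed in when it is done.

Besides the shell and the picture viewer there is one more tool, called after "Call:" by a JSON object that holds its "api" and its "payload", one argument or row to a line. send_rows: Moves the arm, as the interface text tells. Its arguments: {"type":"object","properties":{"increments":{"type":"array"},"force":{"type":"number"}},"required":["increments"]}

```bash
mkdir -p pics; ls
python3 - <<'E'
from cell import arm
import cv2,numpy as np
s=arm.observe();print(s)
for n in("scene","side"):
    p=arm.camera_params(n);im=arm.get_image(n);cv2.imwrite(f"pics/{n}0.png",im[:,:,::-1]);print(n,np.round(p["camera_matrix"],1).tolist(),np.round(p["R"],3).tolist(),np.round(p["t"],3))
E
```

```text
pics
{'clock': 0.0, 'joints': array([-0.10261574,  0.43521578,  0.02492575,  1.57407233, -0.01158814,
        1.13400953, -0.07508841]), 'dq': array([-1.25628681e-03, -1.60286873e-04,  1.53931243e-03, -1.48587634e-03,
       -1.69152723e-03, -6.04146555e-05, -1.29188282e-03]), 'joint_efforts': array([ 3.89017032e-04, -6.67853522e+01,  9.84863900e-01, -3.14464223e+01,
       -6.05165795e-02,  4.27553023e-02,  1.12382318e-04]), 'position': array([ 6.24495496e-01, -2.32543952e-05,  2.25958484e-01]), 'ee_rot': array([-2.22072365e+00, -2.22073618e+00,  1.87348921e-03]), 'force': array([-0.44043608, -0.16508806,  0.45743695]), 'ft_torque': array([ 0.02572632,  0.01341086, -0.00787124]), 'gripper_force': 0.0, 'width': 1.0013169510819586}
scene [[389.7, 0.0, 273.0], [0.0, 389.7, 209.7], [0.0, 0.0, 1.0]] [[-0.748, -0.663, -0.021], [-0.235, 0.295, -0.926], [0.621, -0.688, -0.376]] [0.44  0.218 0.569]
side [[444.8, 0.0, 284.5], [0.0, 444.8, 210.9], [0.0, 0.0, 1.0]] [[-1.0, 0.014, 0.018], [-0.009, 0.471, -0.882], [-0.021, -0.882, -0.471]] [0.532 0.089 1.003]
```

View pics/scene0.png

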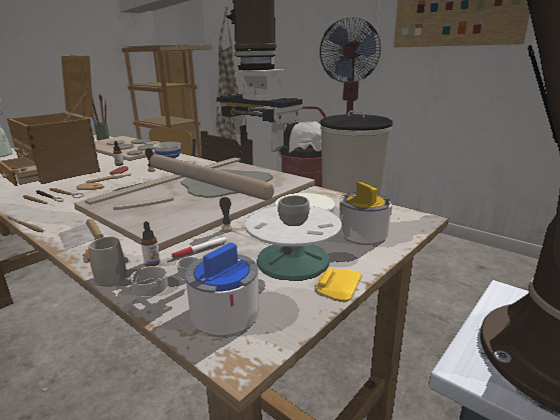

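View pics/side0.png

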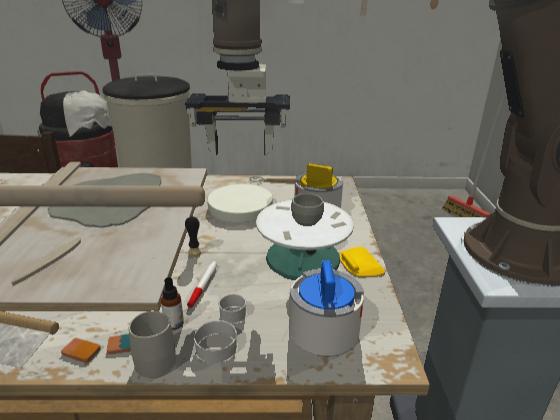

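The scene view shows the blue tub at about (223,290) with a red stripe at (231,300). In the side view the tub is at (325,310) and the bat at (240,204), with the banding wheel between them. Next I'll enlarge the tub and the bat.

Run:
```python
import cv2,numpy as np
a=cv2.imread("pics/scene0.png");b=cv2.imread("pics/side0.png")
r=lambda im,x,y,w,h,k:cv2.resize(im[y:y+h,x:x+w],None,fx=k,fy=k,interpolation=cv2.INTER_CUBIC)
t=np.hstack([r(a,175,235,100,100,4),r(b,275,255,100,100,4)])
u=np.hstack([r(b,195,175,100,50,4),r(a,270,180,100,50,4)])
cv2.imwrite("pics/crop.png",np.vstack([t,u]))
```

```text
(no output)
```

View pics/crop.png

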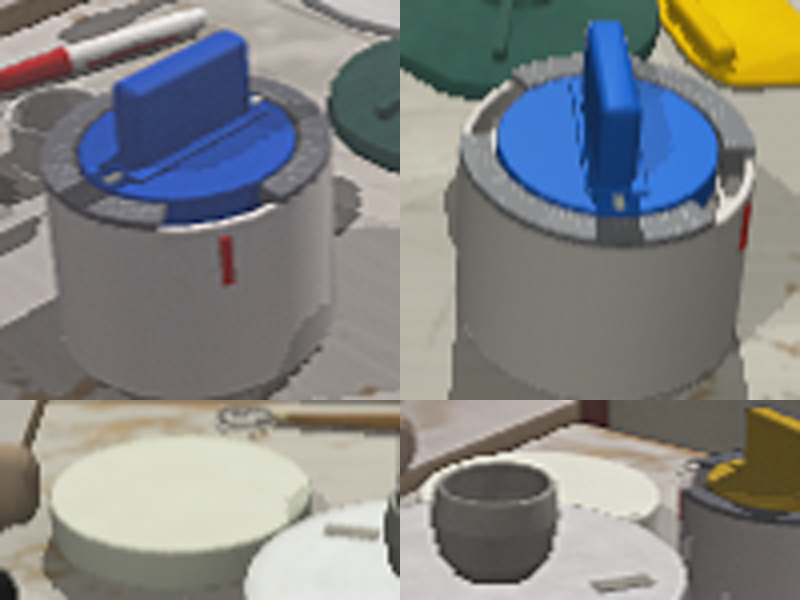

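```bash
cat > h.py <<'E'
from cell import arm
import numpy as np
from scipy.optimize import least_squares
def proj(n,X):
    p=arm.camera_params(n);c=np.atleast_2d(X)@np.array(p["R"]).T+np.array(p["t"]);q=c@np.array(p["camera_matrix"]).T
    return q[:,:2]/q[:,2:]
def ray(n,uv,z):
    p=arm.camera_params(n);R=np.array(p["R"]);o=-R.T@np.array(p["t"]);d=R.T@np.linalg.solve(p["camera_matrix"],[*uv,1])
    return o+d*(z-o[2])/d[2]
def ext(n,c,r,z):
    t=np.linspace(0,2*np.pi,180);P=proj(n,np.c_[c[0]+r*np.cos(t),c[1]+r*np.sin(t),0*t+z])
    return np.r_[P.min(0),P.max(0)]
def fit(obs,r,z,x0):
    s=least_squares(lambda c:np.concatenate([ext(n,c,r,z)-o for n,o in obs.items()]),x0);return s.x,s.fun
E
python3 - <<'E'
from h import *
tub,f=fit({"side":[290,269,363.7,316],"scene":[185,251,257.5,292.5]},.06,.09,[.4,.3]);print(tub,f.round(1))
bat,f=fit({"side":[207.5,183.75,273,213]},.085,.03,[.6,-.2]);print(bat,f.round(1))
for n,uv in(("scene",(231.2,294.2)),("scene",(232.5,306)),("side",(362,306)),("side",(361,316))):
    z=least_squares(lambda z:np.hypot(*(ray(n,uv,z[0])[:2]-tub))-.06,[.07]).x[0];X=ray(n,uv,z);d=X[:2]-tub;print("stripe",n,X,np.hypot(*d),np.degrees(np.arctan2(d[1],d[0])))
for n,uv in(("scene",(203.2,279.2)),("scene",(239.5,260)),("side",(329.5,305))):
    d=ray(n,uv,.091)[:2]-tub;print("dot",n,d,np.degrees(np.arctan2(d[1],d[0])))
for n,uv in(("scene",(175+125/4,235+82/4)),("scene",(175+235/4,235+35/4)),("side",(275+207/4,255+22/4)),("side",(275+222/4,255+55/4))):
    d=ray(n,uv,.129)[:2]-tub;print("top",n,d,np.degrees(np.arctan2(d[1],d[0])))
print("wheel",ray("side",(305,223),.13),ray("side",(307,200),.17))
E
```

```text
[0.46950254 0.26046249] [-0.3 -0.4  0.4 -0.7 -0.5  2.4 -0.  -1.1]
[ 0.64398532 -0.19563313] [-0.4 -0.1  0.4  0. ]
stripe scene [0.41630475 0.2882113  0.08177756] 0.06000000000000073 152.4527418330812
stripe scene [0.41598518 0.28758985 0.05983673] 0.06000000178967951 153.12005222009498
stripe side [0.41529082 0.28617416 0.07933457] 0.06000000016817098 154.62583648789595
stripe side [0.41425484 0.28386532 0.05675884] 0.060000005625304144 157.04256976269235
dot scene [0.00162934 0.03696257] 87.47598315273754
dot scene [ 0.00145693 -0.04316238] -88.06673337764553
dot side [-0.00062963  0.03756243] 90.96030876550373
top scene [0.00234003 0.02597643] 84.85252968439865
top scene [-0.00165969 -0.02965514] -93.20328600984328
top side [-0.00040425 -0.0278268 ] -90.8323014840046
top side [-0.00412152 -0.0048485 ] -130.366547721325
wheel [0.4980622  0.11109173 0.13      ] [0.4950171  0.09469908 0.17      ]
```

Run:
```python
from h import *
o={"side":[256,202,354,244.5],"scene":[245,204,342,245]}
s=least_squares(lambda v:np.concatenate([ext(n,v[:2],v[2],v[3])-np.array(q) for n,q in o.items()]),[.5,.1,.1,.12]);print("wheel",s.x,s.fun.round(1))
c=s.x
o={"side":[291.5,194,324.5,207],"scene":[278,195,309,207]}
s=least_squares(lambda v:np.concatenate([ext(n,v[:2],v[2],v[3])-np.array(q) for n,q in o.items()]),[.5,.1,.04,.17]);print("cup",s.x,s.fun.round(1))
y,f=fit({"side":[295,175,343,200],"scene":[340,190,391,222]},.06,.09,[.47,-.15]);print("yellow",y,f.round(1))
for uv in((205,195),(0,195),(205,187)):print("pin",ray("side",uv,.05))
for uv in((193,220),):print("knob",ray("side",uv,.08))
```

```text
wheel [0.49302846 0.04090806 0.09904849 0.09533559] [ 0.5 -2.9 -0.4  2.5  0.6  0.9 -0.5 -0.8]
cup [0.48909819 0.04513347 0.03183211 0.145018  ] [ 0.5 -0.9 -0.5  0.5 -0.4  0.6  0.2 -0.2]
yellow [ 0.44032811 -0.15108545] [ 2.5 -0.6  3.9 -5.  -3.7  5.4 -2.1 -7.9]
pin [ 0.72970213 -0.16658862  0.05      ]
pin [ 1.22897754 -0.15539388  0.05      ]
pin [ 0.73641879 -0.21357599  0.05      ]
knob [0.72702876 0.0145002  0.08      ]
```

Call:
{"api": "send_rows", "payload": {
  "increments": [
    [9.18, [3.7, -2.2, 0], [0, 0, 0]],
    [9.18, [3.7, -2.2, 0], [0, 0, 0]],
    [9.18, [3.7, -2.2, 0], [0, 0, 0]],
    [9.18, [3.7, -2.2, 0], [0, 0, 0]],
    [9.18, [3.7, -2.2, 0], [0, 0, 0]]
  ]
}}

```text
clock: 0.6
position: [0.5137, 0.1862, 0.2265]
ee_rot: [-2.222, -2.221, 0.001]
force: [0.3, -0.6, -0.3]
width: 1.002
gripper_force: 0.0
```

Call:
{"api": "send_rows", "payload": {
  "increments": [
    [9.18, [3.7, -2.2, 0], [0, 0, 0]],
    [9.18, [3.7, -2.2, 0], [0, 0, 0]],
    [9.18, [0, 0, 0], [0, 0, 0]],
    [9.18, [0, 0, 0], [0, 0, 0]],
    [9.18, [0, 0, 0], [0, 0, 0]]
  ]
}}

```text
clock: 1.1
position: [0.4716, 0.2577, 0.2265]
ee_rot: [2.223, 2.219, -0.001]
force: [0.5, 0.2, 0.6]
width: 0.999
gripper_force: 0.0
```

Run:
```python
from h import *
import cv2
p=arm.camera_params("wrist");im=arm.get_image("wrist");cv2.imwrite("pics/w1.png",im[:,:,::-1])
s=arm.observe();print(s["clock"],s["position"],s["ee_rot"],s["joints"])
for z in(.091,.129):print(proj("wrist",[.47,.259,z]))
```

```text
1.15 [0.47179116 0.25751294 0.22655179] [ 2.22355971e+00  2.21843842e+00 -8.31545591e-04] [-0.53126447  0.29828865 -0.08750685  1.78082893  0.03018321  1.06416057
 -0.63189167]
[[280.82921259 193.18388906]]
[[280.49259604 206.94041155]]
```

View pics/w1.png

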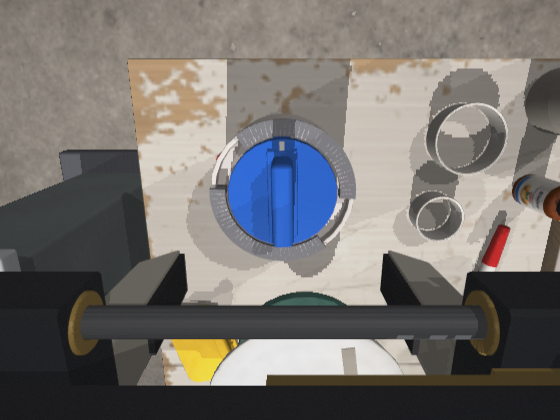

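The wrist view shows the disc centre at about (283,191), the bar upright at column 282, and the stripe at (219,157). The lid is therefore at about 91° and the slots at about 153°, so it needs a turn of about 62°. I'm descending now, with a 3 mm correction.

Call:
{"api": "send_rows", "payload": {
  "increments": [
    [9.18, [0.35, 0, 4], [0, 0, 0]],
    [9.18, [0, 0, 4], [0, 0, 0]],
    [9.18, [0, 0, 3], [0, 0, 0]],
    [9.18, [0, 0, 1.9], [0, 0, 0]],
    [9.18, [0, 0, 0], [0, 0, 0]]
  ],
  "force": 20
}}

```text
clock: 1.65
position: [0.4702, 0.26, 0.0952]
ee_rot: [-2.224, -2.218, 0.008]
force: [-0.1, -0.8, 0.2]
width: 1.001
gripper_force: 0.0
```

Call:
{"api": "send_rows", "payload": {
  "increments": [
    [0.5, [0, 0, 0], [0, 0, 0]],
    [0.5, [0, 0, 0], [0, 0, 0]],
    [0.5, [0, 0, 0], [0, 0, 0]],
    [0.5, [0, 0, 0], [0, 0, 0]],
    [0.5, [0, 0, 0], [0, 0, 0]]
  ],
  "force": 20
}}

```text
clock: 2.15
position: [0.4713, 0.2627, 0.0983]
ee_rot: [2.221, 2.221, 0.002]
force: [-0.6, -0.2, 0.2]
width: 0.613
gripper_force: 0.0
```

Call:
{"api": "send_rows", "payload": {
  "increments": [
    [0.5, [0, 0, 0], [0, 0, 0]],
    [0.5, [0, 0, 0], [0, 0, 0]],
    [0.5, [0, 0, 0], [0, 0, 0]],
    [0.5, [0, 0, 0], [0, 0, 0]],
    [0.5, [0, 0, 0], [0, 0, 0]]
  ]
}}

```text
clock: 2.65
position: [0.471, 0.2625, 0.0977]
ee_rot: [2.221, 2.221, -0.0]
force: [-2.5, 1.0, 1.0]
width: 0.181
gripper_force: 0.7
```

Call:
{"api": "send_rows", "payload": {
  "increments": [
    [0.5, [-0.15, 0, 0], [0, 0, 0]],
    [0.5, [0, 0, 0], [0, 0, 0]],
    [0.5, [0, 0, 0], [0, 0, 0]]
  ]
}}

```text
clock: 2.95
position: [0.471, 0.2612, 0.0977]
ee_rot: [-2.221, -2.221, -0.0]
force: [-0.6, 1.7, 0.1]
width: 0.173
gripper_force: 20.0
```

Call:
{"api": "send_rows", "payload": {
  "increments": [
    [0.5, [0, 0, 0], [0, 0, -0.05]],
    [0.5, [0, 0, 0], [0, 0, -0.05]],
    [0.5, [0, 0, 0], [0, 0, -0.05]],
    [0.5, [0, 0, 0], [0, 0, -0.05]],
    [0.5, [0, 0, 0], [0, 0, -0.05]]
  ]
}}

```text
clock: 3.45
position: [0.4705, 0.261, 0.0977]
ee_rot: [-1.924, -2.483, 0.001]
force: [-1.7, -0.2, 1.3]
width: 0.171
gripper_force: 20.0
```

Call:
{"api": "send_rows", "payload": {
  "increments": [
    [0.5, [0, 0, 0], [0, 0, -0.08]],
    [0.5, [0, 0, 0], [0, 0, -0.08]],
    [0.5, [0, 0, 0], [0, 0, -0.08]],
    [0.5, [0, 0, 0], [0, 0, -0.08]],
    [0.5, [0, 0, 0], [0, 0, -0.08]]
  ]
}}

```text
clock: 3.95
position: [0.469, 0.2607, 0.0977]
ee_rot: [-1.391, -2.814, 0.004]
force: [-8.1, -0.3, 6.7]
width: 0.175
gripper_force: 20.3
```

Call:
{"api": "send_rows", "payload": {
  "increments": [
    [0.5, [0, 0, 0], [0, 0, -0.08]],
    [0.5, [0, 0, 0], [0, 0, -0.08]],
    [0.5, [0, 0, 0], [0, 0, -0.08]],
    [0.5, [0, 0, 0], [0, 0, -0.08]],
    [0.5, [0, 0, 0], [0, 0, -0.08]]
  ]
}}

```text
clock: 4.45
position: [0.4683, 0.2599, 0.0975]
ee_rot: [-0.804, -3.033, 0.006]
force: [-13.5, -1.3, 11.0]
width: 0.197
gripper_force: 23.0
```

Call:
{"api": "send_rows", "payload": {
  "increments": [
    [0.5, [0, 0, 0], [0, 0, -0.03]],
    [0.5, [0, 0, 0], [0, 0, 0]],
    [0.5, [0, 0, 0], [0, 0, 0]]
  ]
}}

```text
clock: 4.75
position: [0.4681, 0.2598, 0.0975]
ee_rot: [-0.764, -3.043, 0.006]
force: [-11.3, -4.0, 10.7]
width: 0.2
gripper_force: 23.0
```

Run:
```python
from h import *
import cv2
f=lambda n,x,y,w,h,k:cv2.resize(arm.get_image(n)[y:y+h,x:x+w,::-1],None,fx=k,fy=k,interpolation=cv2.INTER_CUBIC)
cv2.imwrite("pics/t2.png",np.hstack([f("scene",165,225,110,110,3.5),f("wrist",180,90,200,200,1.925)]))
s=arm.observe();print(s["clock"],s["position"],s["ee_rot"],s["joints"],s["force"],s["ft_torque"])
```

```text
4.85 [0.46810529 0.25978125 0.0975312 ] [-0.76366323 -3.04322451  0.00612287] [-0.33439869  0.47191444 -0.36614166  1.91058895  0.22669687  0.80486512
  0.25610496] [-11.32276139  -4.20618027  10.77921362] [-0.6151625   2.27217569 -0.73277494]
```

View pics/t2.png

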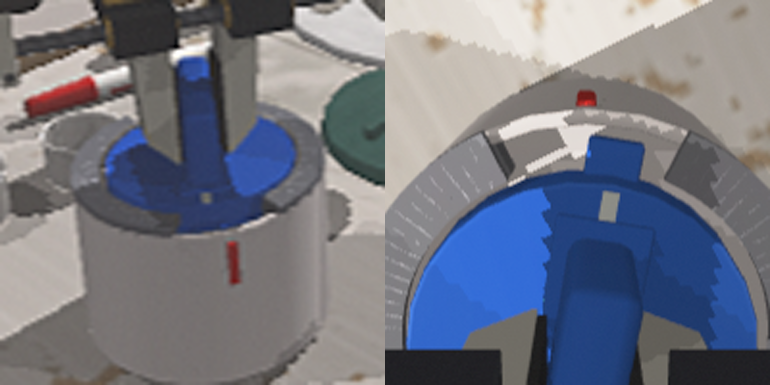

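The wrist crop shows the lug at about (613,157), inside the slot that runs from column 497 to 695. The lid lags the tool by about 9° and is pressed sideways. I'll ease the tool towards −x and turn a little more.

Call:
{"api": "send_rows", "payload": {
  "increments": [
    [0.5, [0.25, -0.15, -0.1], [0, 0, 0]],
    [0.5, [0, 0, 0], [0, 0, -0.06]],
    [0.5, [0, 0, 0], [0, 0, -0.06]],
    [0.5, [0, 0, 0], [0, 0, 0]]
  ]
}}

```text
clock: 5.25
position: [0.4682, 0.2604, 0.0985]
ee_rot: [-0.578, -3.088, 0.001]
force: [0.1, 0.1, -1.7]
width: 0.172
gripper_force: 20.0
```

Call:
{"api": "send_rows", "payload": {
  "increments": [
    [0.5, [0, 0, 0], [0, 0, 0.06]],
    [0.5, [0, 0, 0], [0, 0, 0]],
    [0.5, [0, 0, -0.4], [0, 0, 0]],
    [0.5, [0, 0, -0.4], [0, 0, 0]]
  ]
}}

```text
clock: 5.65
position: [0.4681, 0.2608, 0.107]
ee_rot: [-0.671, -3.069, 0.0]
force: [-0.3, -0.2, -2.2]
width: 0.172
gripper_force: 20.0
```

Run:
```python
from h import *
import cv2
f=lambda n,x,y,w,h,k:cv2.resize(arm.get_image(n)[y:y+h,x:x+w,::-1],None,fx=k,fy=k,interpolation=cv2.INTER_CUBIC)
cv2.imwrite("pics/t3.png",np.hstack([f("scene",165,225,110,110,3.5),f("wrist",180,90,200,200,1.925)]))
s=arm.observe();print(s["clock"],s["position"],s["ee_rot"],s["force"])
```

```text
5.75 [0.46852569 0.26111914 0.10746128] [6.70815275e-01 3.06821778e+00 1.25067038e-03] [ 0.06057722 -0.57123155 -2.06395317]
```

View pics/t3.png

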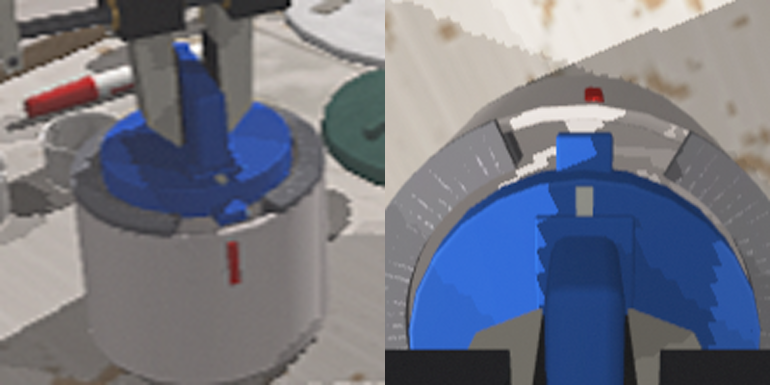

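The lid is rising with its lug free in the slot at (585,150), square in the grip and carrying only its own weight. I'm lifting it clear.

Call:
{"api": "send_rows", "payload": {
  "increments": [
    [0.5, [0, 0, -2], [0, 0, 0]],
    [0.5, [0, 0, -3.5], [0, 0, 0]],
    [0.5, [0, 0, -4], [0, 0, 0]],
    [0.5, [0, 0, -4], [0, 0, 0]],
    [0.5, [0, 0, -3], [0, 0, 0]]
  ]
}}

```text
clock: 6.25
position: [0.4683, 0.2612, 0.2745]
ee_rot: [0.671, 3.067, 0.003]
force: [0.4, -0.2, -1.7]
width: 0.174
gripper_force: 20.0
```

Run:
```python
from h import *
from scipy.spatial.transform import Rotation as R
s=arm.observe();print(s["position"],s["force"],s["width"],R.from_rotvec(s["ee_rot"]).inv().apply(np.array([.644,-.196,s["position"][2]])-s["position"])*100)
```

```text
[0.46834651 0.26115686 0.27448119] [ 0.37588433 -0.21340705 -1.70286112] 0.17402272907223826 [-3.50391710e+01 -3.42158089e+01 -1.82931694e-02]
```

Call:
{"api": "send_rows", "payload": {
  "increments": [
    [0.5, [-1.3, -1.2, 0], [0, 0, 0]],
    [0.5, [-2.5, -2.45, 0], [0, 0, 0]],
    [0.5, [-2.5, -2.45, 0], [0, 0, 0]],
    [0.5, [-2.5, -2.45, 0], [0, 0, 0]],
    [0.5, [-2.5, -2.45, 0], [0, 0, 0]]
  ]
}}

```text
clock: 6.75
position: [0.5251, 0.1123, 0.2719]
ee_rot: [0.671, 3.069, -0.0]
force: [0.7, -0.6, -2.4]
width: 0.175
gripper_force: 20.0
```

Call:
{"api": "send_rows", "payload": {
  "increments": [
    [0.5, [-2.5, -2.45, 0], [0, 0, 0]],
    [0.5, [-2.5, -2.45, 0], [0, 0, 0]],
    [0.5, [-2.5, -2.45, 0], [0, 0, 0]],
    [0.5, [-2.5, -2.45, 0], [0, 0, 0]],
    [0.5, [-2.5, -2.45, 0], [0, 0, 0]]
  ]
}}

```text
clock: 7.25
position: [0.5875, -0.0512, 0.2718]
ee_rot: [0.671, 3.069, -0.0]
force: [0.7, -0.3, -2.1]
width: 0.172
gripper_force: 20.0
```

Call:
{"api": "send_rows", "payload": {
  "increments": [
    [0.5, [-2.5, -2.45, 0], [0, 0, 0]],
    [0.5, [-2.5, -2.45, 0], [0, 0, 0]],
    [0.5, [-2.5, -2.4, 0], [0, 0, 0]],
    [0.5, [0, 0, 0], [0, 0, 0]],
    [0.5, [0, 0, 0], [0, 0, 0]]
  ]
}}

```text
clock: 7.75
position: [0.6247, -0.1483, 0.2712]
ee_rot: [-0.674, -3.068, -0.0]
force: [0.6, 1.2, -1.3]
width: 0.176
gripper_force: 20.0
```

Run:
```python
from h import *
import cv2
from scipy.spatial.transform import Rotation as R
cv2.imwrite("pics/s4.png",np.hstack([cv2.resize(arm.get_image(n)[:,:,::-1],(400,300)) for n in("side","wrist")]))
s=arm.observe();print(s["clock"],s["position"],s["ee_rot"],s["joints"],R.from_rotvec(s["ee_rot"]).inv().apply(np.array([.644,-.196,.02+.03])-s["position"])*100)
```

```text
7.85 [ 0.62472573 -0.14615413  0.27168512] [-6.69318615e-01 -3.06904135e+00 -1.29852425e-03] [ 0.29764011  0.44744085 -0.22842127  1.44661471  0.10218273  1.25955628
  1.20096238] [-3.84071303 -3.74538682 22.1635962 ]
```

View pics/s4.png

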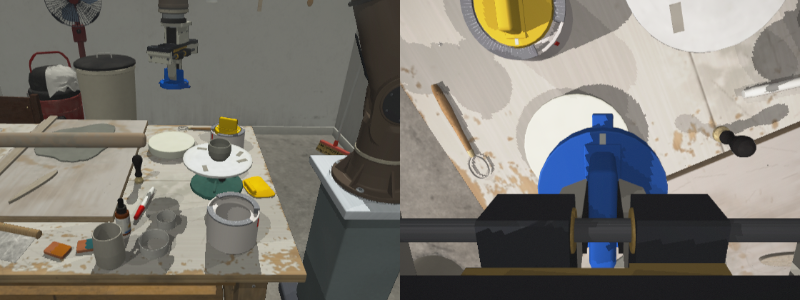

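The lid is held level, a little short of the bat, because the fast rows were cut. I'll make up the rest of the shift, then come down.

Call:
{"api": "send_rows", "payload": {
  "increments": [
    [0.5, [-1.9, -1.9, 0], [0, 0, 0]],
    [0.5, [-1.9, -1.9, 0], [0, 0, 0]],
    [0.5, [0, 0, 3], [0, 0, 0]],
    [0.5, [0, 0, 4], [0, 0, 0]],
    [0.5, [0, 0, 4], [0, 0, 0]]
  ]
}}

```text
clock: 8.35
position: [0.644, -0.1963, 0.1614]
ee_rot: [0.668, 3.068, 0.001]
force: [1.3, 0.5, -3.3]
width: 0.173
gripper_force: 20.0
```

Call:
{"api": "send_rows", "payload": {
  "increments": [
    [0.5, [0, 0, 3.5], [0, 0, 0]],
    [0.5, [0, 0, 3], [0, 0, 0]],
    [0.5, [0, 0, 1.5], [0, 0, 0]],
    [0.5, [0, 0, 0], [0, 0, 0]],
    [0.5, [0, 0, 0], [0, 0, 0]]
  ]
}}

```text
clock: 8.85
position: [0.6445, -0.1973, 0.0831]
ee_rot: [0.67, 3.068, 0.0]
force: [0.4, 0.1, -1.6]
width: 0.172
gripper_force: 20.0
```

Run:
```python
from h import *
import cv2
cv2.imwrite("pics/s5.png",np.hstack([cv2.resize(arm.get_image("side")[100:250,160:310,::-1],(400,400),interpolation=cv2.INTER_CUBIC),cv2.resize(arm.get_image("wrist")[:,:,::-1],(400,300))[[*range(300)]+[0]*100]]))
s=arm.observe();print(s["clock"],s["position"],s["ee_rot"],s["force"])
```

```text
8.95 [ 0.64500105 -0.19788479  0.083912  ] [6.70503834e-01 3.06575746e+00 4.60862654e-05] [-0.68115045 -0.6774683  -1.74194897]
```

View pics/s5.png

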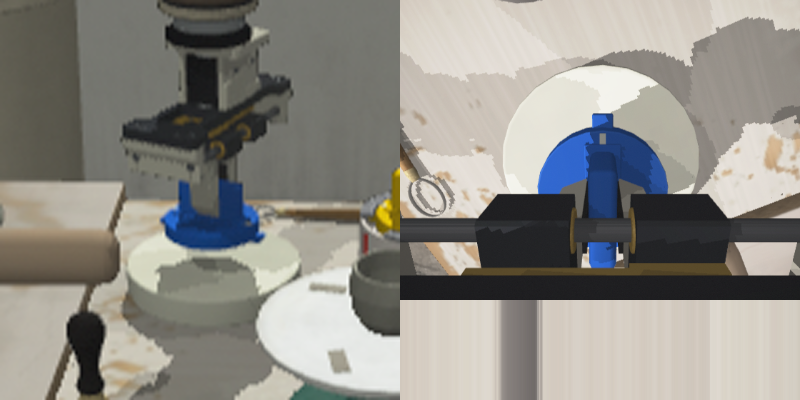

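The lid hangs level, centred over the bat (bat column 601, lid 603). I'm lowering it gently.

Call:
{"api": "send_rows", "payload": {
  "increments": [
    [0.5, [0, 0, 1.2], [0, 0, 0]],
    [0.5, [0, 0, 1.0], [0, 0, 0]],
    [0.5, [0, 0, 0.4], [0, 0, 0]],
    [0.5, [0, 0, 0], [0, 0, 0]],
    [0.5, [0, 0, 0.2], [0, 0, 0]]
  ]
}}

```text
clock: 9.45
position: [0.6438, -0.1979, 0.0538]
ee_rot: [0.671, 3.069, 0.0]
force: [0.6, 0.6, -2.1]
width: 0.173
gripper_force: 20.0
```

Call:
{"api": "send_rows", "payload": {
  "increments": [
    [0.5, [0, 0, 0.15], [0, 0, 0]],
    [0.5, [0, 0, 0.1], [0, 0, 0]],
    [0.5, [0, 0, 0], [0, 0, 0]]
  ]
}}

```text
clock: 9.75
position: [0.6438, -0.1979, 0.0517]
ee_rot: [0.672, 3.068, -0.0]
force: [-1.5, 0.8, 1.2]
width: 0.175
gripper_force: 20.0
```

Contact: the weight is off the tool. I'm opening the fingers.

Call:
{"api": "send_rows", "payload": {
  "increments": [
    [0.5, [0, 0, 0.05], [0, 0, 0]],
    [3.5, [0, 0, 0], [0, 0, 0]],
    [5, [0, 0, 0], [0, 0, 0]],
    [6, [0, 0, 0], [0, 0, 0]],
    [6, [0, 0, 0], [0, 0, 0]]
  ]
}}

```text
clock: 10.25
position: [0.6436, -0.1978, 0.0507]
ee_rot: [0.671, 3.069, 0.0]
force: [1.1, 0.1, 0.3]
width: 0.47
gripper_force: 0.0
```

Call:
{"api": "send_rows", "payload": {
  "increments": [
    [6, [0, 0, 0], [0, 0, 0]],
    [6, [0, 0, -0.5], [0, 0, 0]],
    [6, [0, 0, -1.5], [0, 0, 0]],
    [6, [0, 0, -3], [0, 0, 0]],
    [6, [0, 0, -3], [0, 0, 0]]
  ]
}}

```text
clock: 10.75
position: [0.6435, -0.1978, 0.1326]
ee_rot: [-0.671, -3.069, -0.0]
force: [0.6, 0.0, 0.3]
width: 0.655
gripper_force: 0.0
```

Call:
{"api": "send_rows", "payload": {
  "increments": [
    [6, [0, 0, -4], [0, 0, 0]],
    [6, [0, 0, -4], [0, 0, 0]],
    [6, [0, 0, 0], [0, 0, 0]],
    [6, [0, 0, 0], [0, 0, 0]],
    [6, [0, 0, 0], [0, 0, 0]]
  ]
}}

```text
clock: 11.25
position: [0.643, -0.1977, 0.2104]
ee_rot: [-0.671, -3.068, 0.0]
force: [0.1, -0.3, -0.9]
width: 0.655
gripper_force: 0.0
```

Run:
```python
from h import *
import cv2
cv2.imwrite("pics/s6.png",np.hstack([cv2.resize(arm.get_image("side")[100:250,160:310,::-1],(400,400),interpolation=cv2.INTER_CUBIC),cv2.resize(arm.get_image("wrist")[:,:,::-1],(400,400))]))
s=arm.observe();print(s["clock"],s["position"],s["force"],s["width"])
```

```text
11.35 [ 0.64281682 -0.19776741  0.20961763] [-0.66530741 -0.10201724 -0.19669407] 0.6515630110878047
```

View pics/s6.png

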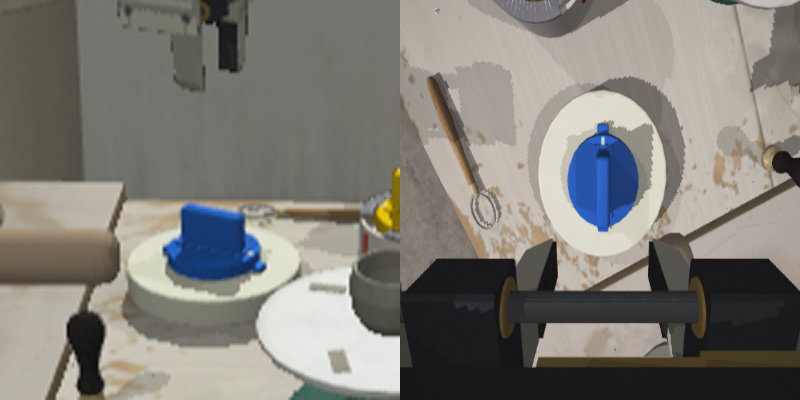

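The lid lies flat and handle up in the middle of the bat, at (602,178) in the wrist view, and the gripper is clear of it.

```bash
python3 -c "
from cell import arm
print(arm.sign_off())"
```

```text
the job is handed in; nothing more can be done
None
```

The blue lid is off its tub and lies flat, handle up, in the middle of the plaster bat; the yellow lid was left shut, and I handed the job in at about 11.4 s of the 42 s allowed (no verdict came back).

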